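Try the paint chest's catch and hold its lid open

ROBOT

A 6-joint arm with a two-finger parallel gripper is mounted at the origin on the work surface. World frame = base frame: x ahead of the robot, y to its left, z up, the work surface at z = 0. Lengths are in m, angles in degrees, forces in N, time in s.
With the tool pointing down it reaches from about 0.35 to 0.875 m from the base axis. Payload 4.2 kg.
Tool frame: the origin (TCP) lies between the finger pads, 19 mm behind the fingertips; this is the grasp point; z points along the fingers, y is the line along which they close (so a half turn about z gives the same grasp; the last joint's range is limited). The gripper opens to 87 mm and grips with 3 to 60 N. Pads are 19 mm wide; open, the fingers measure 117 mm over their backs; the gripper's body (75 mm by 190 mm) begins 51 mm behind the grasp point.
Start: joints at [-50.271, 22.042, 0.453, 0, -68.411, -14.817], TCP at [0.263, -0.567, 0.241] pointing down, gripper open.
Joint ranges: [-179.83, 179.83], [-69.29, 118.12], [-61.27, 80.66], [-181.25, 117.63], [-171.15, -9.14], [-177.46, 177.46]. Speed limits (degrees/s): [159.86, 159.86, 180, 180, 180, 180].

INTERFACE

Orientations are given as a 3x3 rotation matrix whose columns are the frame's x, y, z axes.
In Python, from station import r gives the robot as it stands.
- The arm moves only by the tool move_arm, never from a script. Its argument "series" is a list of rows, each an object with "grip": the opening, from 0 (shut) to 1 (fully open); "xyz": the shift along the tool's x, y, z in mm, a list of three; "angular": the turn, a rotation vector about the tool's x, y, z in rad, a list of three. A call has 1 to 10 rows; each row is the pose to reach, as a shift and turn from the pose commanded when the call began, along the tool's axes at that moment; what a row does not reach only later rows make up. A row lasts 1/10 s, in which the tool goes at most 50 mm and 8.59 degrees, less where a joint would pass 70% of its speed; a pose out of reach is approached as far as the arm can. A call with a gripper value outside its range is refused whole. The fingers move at their own pace and stop on an object; the grip force is fixed at half the most. Time passes only in rows, so rows that repeat a pose let the fingers close. It gives the time, the measured TCP pose, the force, the opening and the grip force at its end, in the units of the state.
- r.sense(): the state, without advancing time (a new reading comes with each control period).
- r.capture(name): name is "scene" or "top"; returns a dict with "img" (400x640x3 uint8, red, green, blue), "camera_matrix" (3x3 intrinsics, pixels), "k1" (the pictures are not rectified: a ray, as slopes to the right and down, at radius r is drawn at 1 + k1 r^2 times it, then the intrinsics apply), "rvec" (rotation vector, rad) and "tvec" (3), from world to camera coordinates, as OpenCV has them. Camera axes: x right, y down, z forward; pixel columns grow to the right and rows downward; lengths in m; the calibration is good to about 2 mm. A picture is of the moment at which its call begins. There is no depth.
- r.finish_job(): hands the job in; it is judged then, once.
The state is a dict: "time_s": time; "joints": joint angles; "joint_velocities": joint speeds; "effort": joint torques, N m; "tcp_pos": TCP position; "ee_rot": TCP orientation; "wrist_force": force on the tool from outside, world axes, zero at the start; "moment": the same for the moment, N m; "gripper_width": opening from 0.0 (shut) to 1.0 (fully open); "gripper_force": force on a finger pad.
Only numpy, scipy, OpenCV 4.12 (cv2) and the standard library are available. Lean on these libraries where they do the work, as an engineer would, in place of code of your own. Each camera call takes 0.05 s, during which the arm holds its last target. There are 200 camera calls.

TASK

The painter across the table needs tubes from the plywood chest, whose lid has a hidden catch that may or may not be holding. Before turning anything, tug the lid's ball knob gently upward to feel whether it is caught (the wooden keeper splits at about 20 N), and if it is, turn the knob anticlockwise about a quarter turn to let it go. Lift the lid to about 45 degrees and finish still holding it there, as it has no stay; leave the jar, bottle and tube around the chest where they are.

Things in the scene. Friction and masses are not known exactly. Their poses are not given: they have to be found in the camera images.
- chest: plywood paint chest, 220 (its x) by 300 (its y) by 80 mm high without the lid; heavy, fixed to the table. Origin: centre of its underside; z up, its x points away from the hinges towards the keeper side, away from the robot (within about 30 degrees)
- lid: flat plywood lid, 220 by 300 by 10 mm, lying on the chest; origin: centre of its underside; with the lid shut its axes are the chest's. Lifting it by the knob takes 1.5 to 3.2 N (its mass differs); it has no stay and falls shut if let go
- lid_hinge (a joint): lid angle in rad: 0 shut, grows as the knob side rises, 0.785 is 45 degrees, end stop at 1.75
- hinge_mid (a point): midpoint of the hinge pin, which runs along the chest's y on the robot's side, at chest x = -114 mm, z = 80 mm; the lid's knob side rises and the lid turns back towards the robot
- knob_grip (a point): centre of the black ball knob (34 mm ball on a 15 mm neck), 24 mm above the lid's top face: the TCP's place in a grasp from above. Knob axis square to the lid at lid x = 66 mm, y = 0, 180 mm from the hinge pin; moves with the lid. It lifts the lid and turns the catch below. Pinched along the hinge's direction, the ball rolls in the pads and the tool may stay upright as the lid tilts
- knob (a joint): turn of the knob in rad relative to the lid: always 0 as found, grows anticlockwise seen from above, free to turn 2.5 rad either way against light friction (0.04 N m). It does not tell where the tongue points. If the lid is caught, turning it anticlockwise by 1.4 to 1.7 rad always frees it; slacken the tug before turning
- keeper: hidden hardwood strip, 10 by 140 by 8 mm, inside the top of the far wall; origin at its centre, chest x = 95 mm, z = 76 mm. Under it catches a steel tongue, clamped beneath the lid to the knob's spindle at an angle that differs each time and cannot be seen. If caught, the lid rises about 3 mm (0.017 rad) and stops dead; otherwise it comes up freely
- jar: bystander: paint jar, 64 mm in diameter, 105 mm high, standing beside the chest; origin: centre of its underside
- bottle: bystander: bottle, 52 mm in diameter, 135 mm high, standing beside the chest; origin: centre of its underside
- tube: bystander: paint tube, 160 by 34 by 34 mm, lying beyond the chest; origin: middle of its underside, x along the tube

How it is judged:
By the outcome, as a careful person would: the job done as asked, in the order asked, and still so for the second after the job is handed in, while the arm keeps its last pose, push and grip.
It also fails if it takes over 54 s, if anything falls off the work surface, if the arm or the gripper's body presses on something with over 40 N, if the wrist force passes 120 N, or if a joint passes its speed limit or range.

## Working session

There is one attempt and no reset: what is moved stays moved. The work goes in short steps, Python scripts to look and compute and a tool call to move; the robot and the scene stay as the last step left them, time stands still between calls to the robot, and variables do not carry over. Pictures are saved under pics/ and viewed, at most 10 in all, crops included, and the job is handed in when it is done.

Besides the shell and the picture viewer there is one more tool, called after "Call:" as name([rows], argument=value, ...), one row to a line, values as JSON. move_arm: Moves the arm, as the interface text tells. Its arguments: {"type":"object","properties":{"series":{"type":"array"}},"required":["series"]}

```bash
mkdir -p pics; ls; python3 - <<'E'
from station import r
import cv2,pickle,numpy as np
s=r.sense();print({k:np.round(v,3).tolist() for k,v in s.items()})
d={n:r.capture(n) for n in("scene","top")}
pickle.dump(d,open('caps.pkl','wb'))
for n in d:
    cv2.imwrite(f'pics/{n}0.png',d[n]['img'][:,:,::-1]);print(n,d[n]['camera_matrix'],d[n]['k1'],d[n]['rvec'],d[n]['tvec'])
E
```

```text
pics
{'time_s': 0.0, 'joints': [-50.27, 22.089, 0.38, -0.027, -68.412, -14.815], 'joint_velocities': [0.03, -0.032, 0.047, 0.082, -0.037, 0.045], 'effort': [-0.001, -39.067, 18.741, 4.22, 0.011, -0.0], 'tcp_pos': [0.263, -0.566, 0.24], 'ee_rot': [[-0.907, -0.421, -0.001], [-0.421, 0.907, 0.002], [0.0, 0.002, -1.0]], 'wrist_force': [-0.436, 0.366, -0.09], 'moment': [0.039, -0.015, -0.041], 'gripper_force': 0.0, 'gripper_width': 0.997}
scene [[461.95618964   0.         315.69350641]
 [  0.         461.95618964 208.8750331 ]
 [  0.           0.           1.        ]] -0.018184768007191796 [ 1.84189177  1.26440041 -0.66579327] [-0.25142195 -0.2186381   1.66609352]
top [[410.98902677   0.         311.09240925]
 [  0.         410.98902677 196.74520104]
 [  0.           0.           1.        ]] 0.002943881432377738 [ 2.21215914 -2.15527473  0.07094688] [0.02003149 0.63656894 1.08667575]
```

View pics/scene0.png

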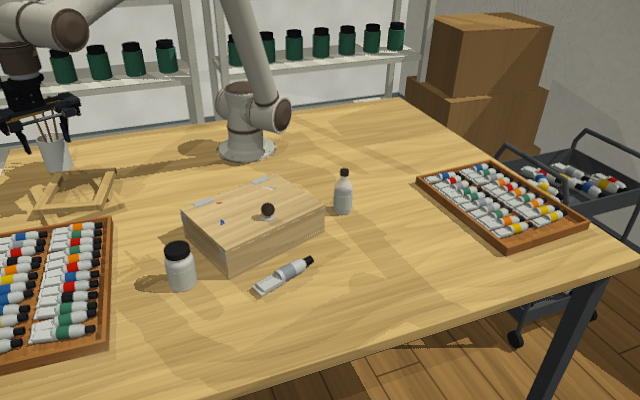

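View pics/top0.png

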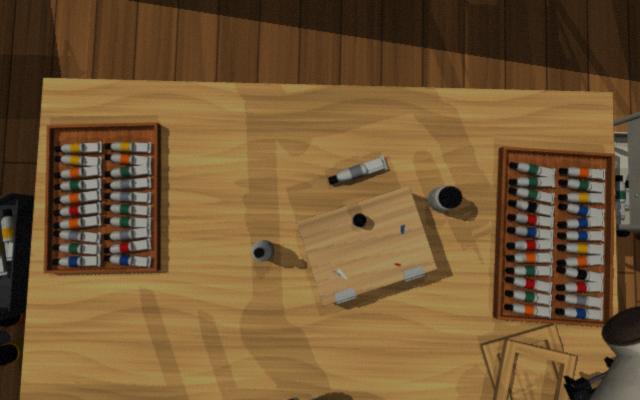

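The scene view shows the black knob at about (268,210). In the top view it is at (359,220), with the hinge plates at (345,296) and (414,274). The jar is at (445,198), the bottle at (263,250) and the tube at (358,170).

```bash
cat >h.py <<'E'
import cv2,numpy as np
def ray(d,p):
    K=d['camera_matrix'];u=(np.array(p)-K[:2,2])/K[0,0];v=u.copy()
    for _ in range(10): v=u/(1+d['k1']*(v@v))
    R=cv2.Rodrigues(np.array(d['rvec']))[0];t=np.array(d['tvec']).ravel()
    w=R.T@np.r_[v,1];return -R.T@t,w/np.linalg.norm(w)
def onplane(d,p,z):
    o,w=ray(d,p);return o+w*(z-o[2])/w[2]
def tri(d1,p1,d2,p2):
    (a,u),(b,v)=ray(d1,p1),ray(d2,p2)
    s=np.linalg.lstsq(np.c_[u,-v],b-a,rcond=None)[0]
    P,Q=a+s[0]*u,b+s[1]*v;return (P+Q)/2,np.linalg.norm(P-Q)
def dark(d,p,h=14,th=50):
    x,y=p;c=d['img'][y-h:y+h,x-h:x+h].max(2);m=(c<th).astype(np.uint8)
    n,_,st,ce=cv2.connectedComponentsWithStats(m);i=1+np.argmax(st[1:,4])
    return ce[i]+[x-h,y-h],st[i,4]
E
python3 - <<'E'
import pickle,numpy as np,cv2
from h import *
d=pickle.load(open('caps.pkl','rb'));T=d['top'];S=d['scene']
for th in(40,60):
    a,na=dark(T,(359,220),th=th);b,nb=dark(S,(268,210),th=th);print(a,na,b,nb,tri(T,a,S,b),onplane(T,a,.114),onplane(S,b,.114))
for p in[(345,296),(414,274)]:print('hinge',onplane(T,p,.09))
for p in[(299,229),(405,188),(437,270),(323,303)]:print('corner',onplane(T,p,.09))
print('jar',onplane(T,(452,197),.105),'bottle',onplane(T,(262,252),.135))
im=cv2.resize(T['img'][170:320,280:480],None,fx=4,fy=4,interpolation=cv2.INTER_CUBIC)
cv2.imwrite('pics/topcrop.png',np.clip(im[:,:,::-1]*1.5,0,255).astype(np.uint8))
E
```

```text
[359.22834646 220.01574803] 127 [262.33333333 207.83333333] 6 (array([ 0.57312497, -0.0897364 ,  0.11636387]), np.float64(0.012691136770003558)) [ 0.57508596 -0.08392126  0.114     ] [ 0.56672207 -0.09463182  0.114     ]
[359.29166667 220.        ] 144 [267.53333333 209.20833333] 120 (array([ 0.57519489, -0.08407323,  0.11277983]), np.float64(0.0002957977028841805)) [ 0.57512876 -0.0840764   0.114     ] [ 0.57705435 -0.08441065  0.114     ]
hinge [ 0.38570191 -0.05462819  0.09      ]
hinge [ 0.44448094 -0.2256864   0.09      ]
corner [0.54891027 0.06455639 0.09      ]
corner [ 0.65948958 -0.20104583  0.09      ]
corner [ 0.4559095  -0.28295815  0.09      ]
corner [ 3.67079637e-01 -2.99386240e-04  9.00000000e-02]
jar [ 0.63854019 -0.31487134  0.105     ] bottle [0.49198773 0.15035041 0.135     ]
```

View pics/topcrop.png

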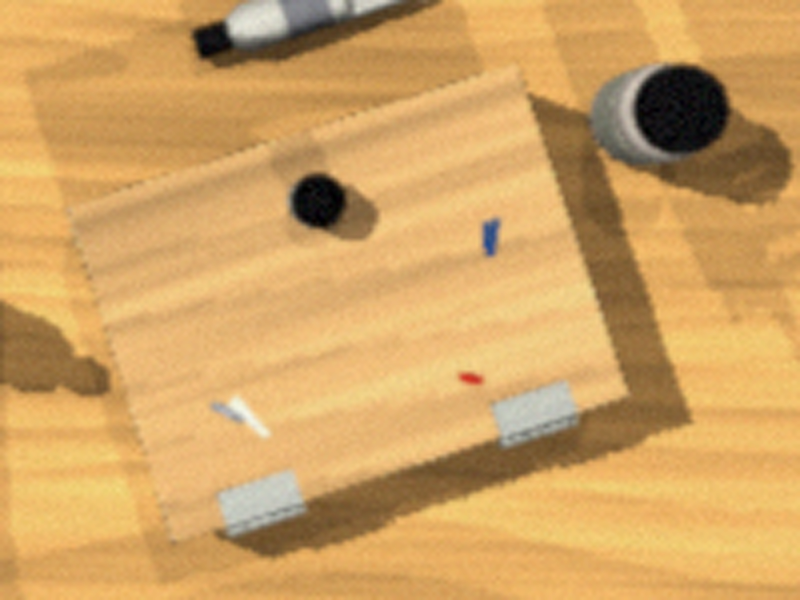

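The crop gives lid corners, in crop pixels, at far-left (70,212), far-right (520,68), near-right (627,398) and near-left (175,540). The knob is at (317,200). My plan is to grip first with the closing line along the chest's x. A quarter turn anticlockwise then leaves it along the hinge.

```bash
cat >>h.py <<'E'
def to(r,tgt,yang):
    """shift in tool axes (mm) and turn about tool z to put TCP at tgt, tool y at angle yang deg, tool down"""
    s=r.sense();R=np.array(s['ee_rot']);a=np.radians(yang)
    y=np.r_[np.cos(a),np.sin(a),0];z=np.r_[0,0,-1.];G=np.c_[np.cross(y,z),y,z]
    print('mm',np.round(R.T@(np.array(tgt)-s['tcp_pos'])*1e3,1),'rotvec',np.round(cv2.Rodrigues(R.T@G)[0].ravel(),3))
E
python3 - <<'E'
import pickle,numpy as np
from station import r
from h import *
T=pickle.load(open('caps.pkl','rb'))['top']
A,B,C,D=[onplane(T,(280+x/4,170+y/4),.09) for x,y in[(70,212),(520,68),(627,398),(175,540)]]
for v in(A-B,D-C,A-D,B-C):print(np.degrees(np.arctan2(v[1],v[0])),np.linalg.norm(v))
c=(A+B+C+D)/4
for yaw in(19,20):
    a=np.radians(yaw);print('c',c,'knob pred',c[:2]+.066*np.r_[np.cos(a),np.sin(a)])
to(r,[.575,-.084,.24],20)
E
```

```text
109.22131468009547 0.29910901251209493
108.71865440766796 0.2956881864355725
19.408092578453626 0.21380055918896249
18.49712756924172 0.21641077125287808
c [ 0.51140379 -0.10737952  0.09      ] knob pred [ 0.57380802 -0.08589202]
c [ 0.51140379 -0.10737952  0.09      ] knob pred [ 0.5734235  -0.08480619]
mm [-486.1  306.2    0.8] rotvec [ 1.000e-03 -2.000e-03  1.656e+00]
```

Call:
move_arm([
  {"grip": 1, "xyz": [-486, 306, 0], "angular": [0, 0, 1.673]},
  {"grip": 1, "xyz": [-486, 306, 0], "angular": [0, 0, 1.673]},
  {"grip": 1, "xyz": [-486, 306, 0], "angular": [0, 0, 1.673]},
  {"grip": 1, "xyz": [-486, 306, 0], "angular": [0, 0, 1.673]},
  {"grip": 1, "xyz": [-486, 306, 0], "angular": [0, 0, 1.673]},
  {"grip": 1, "xyz": [-486, 306, 0], "angular": [0, 0, 1.673]},
  {"grip": 1, "xyz": [-486, 306, 0], "angular": [0, 0, 1.673]},
  {"grip": 1, "xyz": [-486, 306, 0], "angular": [0, 0, 1.673]},
  {"grip": 1, "xyz": [-486, 306, 0], "angular": [0, 0, 1.673]},
  {"grip": 1, "xyz": [-486, 306, 0], "angular": [0, 0, 1.673]},
])

```text
time_s: 1.1
tcp_pos: [0.5123, -0.1822, 0.241]
ee_rot: [[-0.59, 0.807, -0.001], [0.807, 0.59, 0.0], [0.0, -0.0, -1.0]]
wrist_force: [1.2, -0.4, -0.1]
gripper_width: 0.998
gripper_force: 0.0
```

```bash
python3 -c "
from station import r
from h import *
to(r,[.575,-.084,.24],19);print(r.sense()['joints'])"
```

```text
mm [ 42.3 108.5   1. ] rotvec [-0.  -0.   0.3]
[-2.48803401e+00  1.41640267e+01 -1.10221059e+01 -6.85608941e-03
 -6.48463233e+01 -1.41336332e+02]
```

Call:
move_arm([
  {"grip": 1, "xyz": [14, 36, 0], "angular": [0, 0, 0.1]},
  {"grip": 1, "xyz": [28, 72, 0], "angular": [0, 0, 0.2]},
  {"grip": 1, "xyz": [37, 95, 0], "angular": [0, 0, 0.28]},
  {"grip": 1, "xyz": [37, 95, 0], "angular": [0, 0, 0.28]},
  {"grip": 1, "xyz": [37, 95, 0], "angular": [0, 0, 0.28]},
])

```text
time_s: 1.6
tcp_pos: [0.566, -0.0973, 0.2406]
ee_rot: [[-0.351, 0.936, -0.002], [0.936, 0.351, -0.0], [0.001, -0.002, -1.0]]
wrist_force: [-0.1, 0.8, 0.1]
gripper_width: 1.001
gripper_force: 0.0
```

```bash
python3 -c "
from station import r
from h import *
to(r,[.575,-.084,.114],19);print(r.sense()['joints'])"
```

```text
mm [  9.2  13.3 126.6] rotvec [-0.002 -0.001  0.027]
[ 6.39601558e+00  1.71852769e+01 -6.86326731e+00 -8.81649000e-03
 -6.60452634e+01 -1.65831595e+02]
```

Call:
move_arm([
  {"grip": 1, "xyz": [9, 13, 30], "angular": [0, 0, 0.027]},
  {"grip": 1, "xyz": [9, 13, 60], "angular": [0, 0, 0.027]},
  {"grip": 1, "xyz": [9, 13, 85], "angular": [0, 0, 0.027]},
  {"grip": 1, "xyz": [9, 13, 105], "angular": [0, 0, 0.027]},
  {"grip": 1, "xyz": [9, 13, 118], "angular": [0, 0, 0.027]},
  {"grip": 1, "xyz": [9, 13, 126], "angular": [0, 0, 0.027]},
  {"grip": 1, "xyz": [9, 13, 126], "angular": [0, 0, 0.027]},
  {"grip": 1, "xyz": [9, 13, 126], "angular": [0, 0, 0.027]},
])

```text
time_s: 2.4
tcp_pos: [0.5758, -0.085, 0.1161]
ee_rot: [[-0.324, 0.946, 0.002], [0.946, 0.324, -0.0], [-0.001, 0.001, -1.0]]
wrist_force: [0.4, -1.0, 0.6]
gripper_width: 1.002
gripper_force: 0.0
```

```bash
python3 - <<'E'
from station import r
from h import *
to(r,[.575,-.084,.114],19)
s=r.capture('scene')['img'][130:260,180:350];t=r.capture('top')['img'][170:300,280:450]
im=np.vstack([cv2.resize(s,(390,298)),cv2.resize(t,(390,298))])
cv2.imwrite('pics/grasp1.png',im[:,:,::-1])
E
```

```text
mm [ 1.2 -0.5  2.1] rotvec [ 0.001  0.001 -0.002]
```

View pics/grasp1.png

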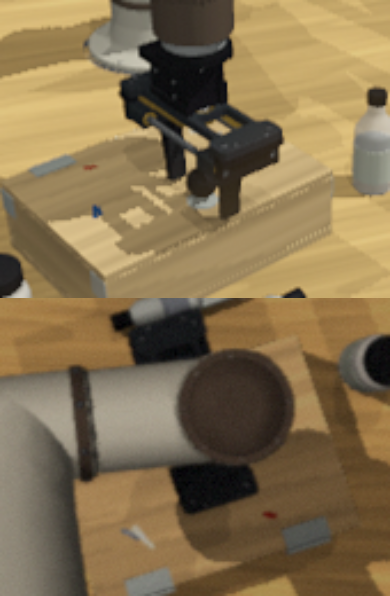

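The upper panel shows the open fingers at about (175,165) and (230,195) straddling the knob at (203,180). It looks well centred, so I'll close.

Call:
move_arm([
  {"grip": 1, "xyz": [1, 0, 2], "angular": [0, 0, 0]},
  {"grip": 0.6, "xyz": [1, 0, 2], "angular": [0, 0, 0]},
  {"grip": 0.5, "xyz": [1, 0, 2], "angular": [0, 0, 0]},
  {"grip": 0.4, "xyz": [1, 0, 2], "angular": [0, 0, 0]},
  {"grip": 0.3, "xyz": [1, 0, 2], "angular": [0, 0, 0]},
  {"grip": 0.2, "xyz": [1, 0, 2], "angular": [0, 0, 0]},
  {"grip": 0.2, "xyz": [1, 0, 2], "angular": [0, 0, 0]},
  {"grip": 0.2, "xyz": [1, 0, 2], "angular": [0, 0, 0]},
  {"grip": 0.2, "xyz": [1, 0, 2], "angular": [0, 0, 0]},
  {"grip": 0.2, "xyz": [1, 0, 2], "angular": [0, 0, 0]},
])

```text
time_s: 3.5
tcp_pos: [0.5749, -0.0838, 0.1133]
ee_rot: [[-0.324, 0.946, -0.0], [0.946, 0.324, -0.0], [0.0, -0.0, -1.0]]
wrist_force: [-0.4, -0.5, -0.5]
gripper_width: 0.368
gripper_force: 30.0
```

Call:
move_arm([
  {"grip": 0.2, "xyz": [0, 0, -0.5], "angular": [0, 0, 0]},
  {"grip": 0.2, "xyz": [0, 0, -1], "angular": [0, 0, 0]},
  {"grip": 0.2, "xyz": [0, 0, -1.5], "angular": [0, 0, 0]},
  {"grip": 0.2, "xyz": [0, 0, -2], "angular": [0, 0, 0]},
  {"grip": 0.2, "xyz": [0, 0, -2], "angular": [0, 0, 0]},
  {"grip": 0.2, "xyz": [0, 0, -2], "angular": [0, 0, 0]},
])

```text
time_s: 4.1
tcp_pos: [0.5746, -0.0838, 0.115]
ee_rot: [[-0.324, 0.946, -0.001], [0.946, 0.324, 0.0], [0.0, -0.001, -1.0]]
wrist_force: [-0.2, -1.5, -3.0]
gripper_width: 0.37
gripper_force: 30.0
```

Call:
move_arm([
  {"grip": 0.2, "xyz": [0, 0, -0.3], "angular": [0, 0, 0]},
  {"grip": 0.2, "xyz": [0, 0, -0.6], "angular": [0, 0, 0]},
  {"grip": 0.2, "xyz": [0, 0, -0.6], "angular": [0, 0, 0]},
  {"grip": 0.2, "xyz": [0, 0, -0.6], "angular": [0, 0, 0]},
])

```text
time_s: 4.5
tcp_pos: [0.5745, -0.0839, 0.1157]
ee_rot: [[-0.324, 0.946, -0.001], [0.946, 0.324, -0.0], [0.0, -0.001, -1.0]]
wrist_force: [-1.0, -1.2, -4.6]
gripper_width: 0.373
gripper_force: 30.0
```

Call:
move_arm([
  {"grip": 0.2, "xyz": [0, 0, -0.2], "angular": [0, 0, 0]},
  {"grip": 0.2, "xyz": [0, 0, -0.4], "angular": [0, 0, 0]},
  {"grip": 0.2, "xyz": [0, 0, -0.4], "angular": [0, 0, 0]},
  {"grip": 0.2, "xyz": [0, 0, -0.4], "angular": [0, 0, 0]},
])

```text
time_s: 4.9
tcp_pos: [0.5745, -0.0839, 0.1161]
ee_rot: [[-0.324, 0.946, -0.001], [0.946, 0.324, -0.0], [0.0, -0.001, -1.0]]
wrist_force: [-2.6, -2.0, -4.1]
gripper_width: 0.374
gripper_force: 30.0
```

Call:
move_arm([
  {"grip": 0.2, "xyz": [0, 0, -0.2], "angular": [0, 0, 0]},
  {"grip": 0.2, "xyz": [0, 0, -0.4], "angular": [0, 0, 0]},
  {"grip": 0.2, "xyz": [0, 0, -0.4], "angular": [0, 0, 0]},
  {"grip": 0.2, "xyz": [0, 0, -0.4], "angular": [0, 0, 0]},
])

```text
time_s: 5.3
tcp_pos: [0.5745, -0.0839, 0.1162]
ee_rot: [[-0.324, 0.946, -0.001], [0.946, 0.324, -0.0], [0.0, -0.001, -1.0]]
wrist_force: [-1.6, -2.9, -7.3]
gripper_width: 0.371
gripper_force: 30.0
```

Call:
move_arm([
  {"grip": 0.2, "xyz": [0, 0, -0.2], "angular": [0, 0, 0]},
  {"grip": 0.2, "xyz": [0, 0, -0.4], "angular": [0, 0, 0]},
  {"grip": 0.2, "xyz": [0, 0, -0.4], "angular": [0, 0, 0]},
  {"grip": 0.2, "xyz": [0, 0, -0.4], "angular": [0, 0, 0]},
])

```text
time_s: 5.7
tcp_pos: [0.5745, -0.0838, 0.1165]
ee_rot: [[-0.324, 0.946, -0.001], [0.946, 0.324, 0.0], [0.0, -0.001, -1.0]]
wrist_force: [-0.4, -3.3, -11.3]
gripper_width: 0.374
gripper_force: 30.0
```

```bash
python3 -c "
from station import r
s=r.sense();print(s['wrist_force'],s['moment'],s['tcp_pos'])"
```

```text
[ -0.41131533  -3.27608356 -11.30169768] [-1.02100038  0.18790088  0.0269484 ] [ 0.57451308 -0.08382617  0.11645561]
```

The force climbs sharply to 11 N at about 3 mm of rise, so the lid is caught. I'll slacken the tug, then turn anticlockwise.

Call:
move_arm([
  {"grip": 0.2, "xyz": [0, 0, 1], "angular": [0, 0, 0]},
  {"grip": 0.2, "xyz": [0, 0, 2], "angular": [0, 0, 0]},
  {"grip": 0.2, "xyz": [0, 0, 3], "angular": [0, 0, 0]},
  {"grip": 0.2, "xyz": [0, 0, 3.7], "angular": [0, 0, 0]},
  {"grip": 0.2, "xyz": [0, 0, 3.7], "angular": [0, 0, 0]},
  {"grip": 0.2, "xyz": [0, 0, 3.7], "angular": [0, 0, 0]},
])

```text
time_s: 6.3
tcp_pos: [0.5749, -0.0838, 0.1137]
ee_rot: [[-0.324, 0.946, -0.0], [0.946, 0.324, -0.0], [-0.0, -0.0, -1.0]]
wrist_force: [-4.9, -2.3, -3.5]
gripper_width: 0.372
gripper_force: 30.0
```

Call:
move_arm([
  {"grip": 0.2, "xyz": [0, 0, 0], "angular": [0, 0, -0.08]},
  {"grip": 0.2, "xyz": [0, 0, 0], "angular": [0, 0, -0.16]},
  {"grip": 0.2, "xyz": [0, 0, 0], "angular": [0, 0, -0.24]},
  {"grip": 0.2, "xyz": [0, 0, 0], "angular": [0, 0, -0.32]},
  {"grip": 0.2, "xyz": [0, 0, 0], "angular": [0, 0, -0.4]},
  {"grip": 0.2, "xyz": [0, 0, 0], "angular": [0, 0, -0.4]},
])

```text
time_s: 6.9
tcp_pos: [0.5745, -0.084, 0.1134]
ee_rot: [[-0.668, 0.744, -0.001], [0.744, 0.668, -0.0], [0.001, -0.001, -1.0]]
wrist_force: [-4.5, -3.4, -4.4]
gripper_width: 0.37
gripper_force: 30.0
```

Call:
move_arm([
  {"grip": 0.2, "xyz": [0, 0, 0.5], "angular": [0, 0, -0.06]},
  {"grip": 0.2, "xyz": [0, 0, 0.5], "angular": [0, 0, -0.14]},
  {"grip": 0.2, "xyz": [0, 0, 0.5], "angular": [0, 0, -0.22]},
  {"grip": 0.2, "xyz": [0, 0, 0.5], "angular": [0, 0, -0.3]},
  {"grip": 0.2, "xyz": [0, 0, 0.5], "angular": [0, 0, -0.38]},
  {"grip": 0.2, "xyz": [0, 0, 0.5], "angular": [0, 0, -0.46]},
  {"grip": 0.2, "xyz": [0, 0, 0.5], "angular": [0, 0, -0.54]},
  {"grip": 0.2, "xyz": [0, 0, 0.5], "angular": [0, 0, -0.6]},
  {"grip": 0.2, "xyz": [0, 0, 0.5], "angular": [0, 0, -0.6]},
])

```text
time_s: 7.8
tcp_pos: [0.5741, -0.0847, 0.1133]
ee_rot: [[-0.971, 0.237, -0.002], [0.237, 0.971, -0.001], [0.002, -0.002, -1.0]]
wrist_force: [-6.5, -6.2, -1.2]
gripper_width: 0.369
gripper_force: 30.0
```

Call:
move_arm([
  {"grip": 0.2, "xyz": [0, 0, 0], "angular": [0, 0, -0.08]},
  {"grip": 0.2, "xyz": [0, 0, 0], "angular": [0, 0, -0.16]},
  {"grip": 0.2, "xyz": [0, 0, 0], "angular": [0, 0, -0.24]},
  {"grip": 0.2, "xyz": [0, 0, 0], "angular": [0, 0, -0.32]},
  {"grip": 0.2, "xyz": [0, 0, 0], "angular": [0, 0, -0.4]},
  {"grip": 0.2, "xyz": [0, 0, 0], "angular": [0, 0, -0.48]},
  {"grip": 0.2, "xyz": [0, 0, 0], "angular": [0, 0, -0.57]},
  {"grip": 0.2, "xyz": [0, 0, 0], "angular": [0, 0, -0.57]},
  {"grip": 0.2, "xyz": [0, 0, 0], "angular": [0, 0, -0.57]},
])

```text
time_s: 8.7
tcp_pos: [0.5741, -0.0854, 0.1133]
ee_rot: [[-0.946, -0.324, -0.002], [-0.324, 0.946, -0.002], [0.003, -0.001, -1.0]]
wrist_force: [-5.9, -7.6, -2.6]
gripper_width: 0.371
gripper_force: 30.0
```

```bash
python3 -c "
from station import r
from h import *
to(r,[.575,-.084,.114],109);print(r.sense()['joints'],r.sense()['moment'])"
```

```text
mm [-1.3  1.  -0.7] rotvec [-0.001 -0.003 -0.002]
[  7.57940022  24.76075403 -15.53914081   0.14247126 -49.84674914
 -78.79519396] [-2.23997641  1.57373082 -0.00700873]
```

Call:
move_arm([
  {"grip": 0.2, "xyz": [0.7, -0.5, 0], "angular": [0, 0, 0]},
  {"grip": 0.2, "xyz": [1.4, -0.9, 0], "angular": [0, 0, 0]},
  {"grip": 0.2, "xyz": [1.4, -0.9, 0], "angular": [0, 0, 0]},
  {"grip": 0.2, "xyz": [1.4, -0.9, 0], "angular": [0, 0, 0]},
])

```text
time_s: 9.1
tcp_pos: [0.574, -0.0855, 0.1133]
ee_rot: [[-0.946, -0.324, 0.0], [-0.324, 0.946, -0.001], [0.0, -0.001, -1.0]]
wrist_force: [-4.1, -4.1, -3.0]
gripper_width: 0.374
gripper_force: 30.0
```

Call:
move_arm([
  {"grip": 0.2, "xyz": [0.2, 0, -0.9], "angular": [0, 0, 0]},
  {"grip": 0.2, "xyz": [0.4, 0, -1.8], "angular": [0, 0, 0]},
  {"grip": 0.2, "xyz": [0.5, 0, -2.7], "angular": [0, 0, 0]},
  {"grip": 0.2, "xyz": [0.7, 0, -3.6], "angular": [0, 0, 0]},
  {"grip": 0.2, "xyz": [0.7, 0, -3.6], "angular": [0, 0, 0]},
])

```text
time_s: 9.6
tcp_pos: [0.5734, -0.0857, 0.1168]
ee_rot: [[-0.946, -0.324, 0.0], [-0.324, 0.946, -0.001], [-0.0, -0.001, -1.0]]
wrist_force: [-4.5, -4.4, -3.7]
gripper_width: 0.37
gripper_force: 30.0
```

Call:
move_arm([
  {"grip": 0.2, "xyz": [0.1, 0, -0.5], "angular": [0, 0, 0]},
  {"grip": 0.2, "xyz": [0.2, 0, -1], "angular": [0, 0, 0]},
  {"grip": 0.2, "xyz": [0.2, 0, -1], "angular": [0, 0, 0]},
])

```text
time_s: 9.9
tcp_pos: [0.5732, -0.0858, 0.1178]
ee_rot: [[-0.946, -0.324, 0.0], [-0.324, 0.946, -0.001], [-0.0, -0.001, -1.0]]
wrist_force: [-3.8, -4.1, -3.1]
gripper_width: 0.37
gripper_force: 30.0
```

It passes the former stop at 3 N, so the catch is free. Now I'll lift along the hinge arc.

Call:
move_arm([
  {"grip": 0.2, "xyz": [1.5, 0, -6.1], "angular": [0, 0, 0]},
  {"grip": 0.2, "xyz": [3.4, 0, -13.2], "angular": [0, 0, 0]},
  {"grip": 0.2, "xyz": [6.2, 0, -21.9], "angular": [0, 0, 0]},
  {"grip": 0.2, "xyz": [9.4, 0, -30.5], "angular": [0, 0, 0]},
  {"grip": 0.2, "xyz": [13.1, 0, -38.8], "angular": [0, 0, 0]},
  {"grip": 0.2, "xyz": [17.2, 0, -47.1], "angular": [0, 0, 0]},
  {"grip": 0.2, "xyz": [21.7, 0, -55], "angular": [0, 0, 0]},
  {"grip": 0.2, "xyz": [26.5, 0, -62.8], "angular": [0, 0, 0]},
  {"grip": 0.2, "xyz": [26.5, 0, -62.8], "angular": [0, 0, 0]},
  {"grip": 0.2, "xyz": [26.5, 0, -62.8], "angular": [0, 0, 0]},
])

```text
time_s: 10.9
tcp_pos: [0.5489, -0.0942, 0.1817]
ee_rot: [[-0.946, -0.324, 0.004], [-0.324, 0.946, -0.0], [-0.003, -0.001, -1.0]]
wrist_force: [0.3, -5.3, -3.3]
gripper_width: 0.371
gripper_force: 30.0
```

Call:
move_arm([
  {"grip": 0.2, "xyz": [5.3, -0.2, -7.5], "angular": [0, 0, 0]},
  {"grip": 0.2, "xyz": [10.9, -0.4, -14.7], "angular": [0, 0, 0]},
  {"grip": 0.2, "xyz": [16.9, -0.6, -21.7], "angular": [0, 0, 0]},
  {"grip": 0.2, "xyz": [23.2, -0.8, -28.3], "angular": [0, 0, 0]},
  {"grip": 0.2, "xyz": [29.9, -1, -34.6], "angular": [0, 0, 0]},
  {"grip": 0.2, "xyz": [36.8, -1, -40.6], "angular": [0, 0, 0]},
  {"grip": 0.2, "xyz": [44.1, -1, -46.2], "angular": [0, 0, 0]},
  {"grip": 0.2, "xyz": [49, -1, -49.5], "angular": [0, 0, 0]},
  {"grip": 0.2, "xyz": [49, -1, -49.5], "angular": [0, 0, 0]},
  {"grip": 0.2, "xyz": [49, -1, -49.5], "angular": [0, 0, 0]},
])

```text
time_s: 11.9
tcp_pos: [0.5028, -0.1105, 0.2305]
ee_rot: [[-0.946, -0.324, 0.003], [-0.324, 0.946, 0.0], [-0.003, -0.001, -1.0]]
wrist_force: [1.9, 1.5, 1.9]
gripper_width: 0.373
gripper_force: 30.0
```

```bash
python3 - <<'E'
from station import r
from h import *
p=np.array(r.sense()['tcp_pos']);k=np.array([.5745,-.084,.1135]);u=np.r_[np.cos(np.radians(19)),np.sin(np.radians(19)),0]
h=k-.18*u;h[2]=.08
a=lambda q:np.degrees(np.arctan2(q[2]-.08,(q-h)@u))
print('lid deg',a(p)-a(k),'radii',np.hypot(p[2]-.08,(p-h)@u),r.sense()['wrist_force'])
s=r.capture('scene')['img'][90:310,130:370]
cv2.imwrite('pics/end.png',cv2.resize(s,None,fx=2.5,fy=2.5)[:,:,::-1])
E
```

```text
lid deg 44.91877319807462 radii 0.18270228411718537 [1.87102654 1.47136865 1.91103015]
```

View pics/end.png

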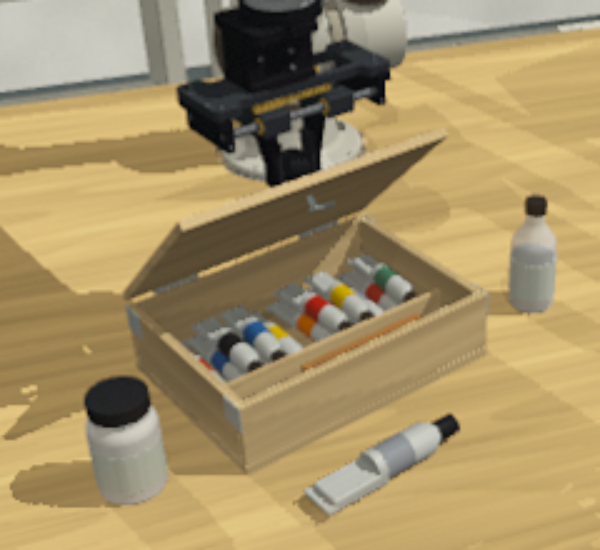

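The lid stands open at about 45°, with the knob in the jaws at about (295,160). The jar, bottle and tube have not moved.

```bash
python3 -c "
from station import r
print(r.finish_job())"
```

```text
the job is handed in; nothing more can be done
None
```

The job is handed in: a gentle tug of about 11 N showed the lid was caught, so I slackened, turned the knob a quarter turn anticlockwise, and lifted the lid to about 45° (44.9° measured), where the arm still holds it; the jar, bottle and tube were not touched.

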